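# Set and lock the length stop of a tile-cutting board

## Robot

A 6-joint arm with a two-finger parallel gripper is mounted at the origin on a cart in front of the work surface, level with it; the furniture and walls round the work are solid. World frame = base frame: x ahead of the robot, y to its left, z up, the work surface at z = 0. Lengths are in mm, angles in rad, forces in N, time in s.
With the tool pointing down it reaches from about 275 to 750 mm from the base axis. Payload 10.2 kg.
Tool frame: the origin (TCP) lies midway between the tips of the shut fingers; the grasp point (between the pads) lies 19 mm behind it (grip_point_offset is the distance from the TCP to the grasp point, in mm); z points along the fingers, y is the direction in which the jaws open and shut (so a half turn about z gives the same grasp; the last joint's range is limited). The gripper opens to 85 mm and grips with 20 to 120 N. Pads are 22 mm wide; open, the fingers measure 114 mm over their backs; the gripper's body (76 mm by 85 mm) begins 54 mm behind the grasp point. The pads swing forward as they close: fully open they stand 13 mm farther back than shut.
Start: joints at [-1.398, 0.313, 1.498, -0, 1.331, -0.223], TCP at [202.4, -484.423, 231.294] pointing down, gripper open.
Joint ranges: [-2.94, 2.94], [-0.97, 2.17], [0.19, 2.56], [-1.23, 4.37], [0.02, 3.11], [-2.88, 2.88]. Speed limits (rad/s): [2.39, 2.39, 3.01, 3.14, 3.14, 3.14].

## Interface

Orientations are given as a rotation vector (axis times angle).
In Python, from workcell import * gives the robot as it stands. The module is installed in compiled form; this text tells all that it offers.
- The arm moves only by the shell command python3 -m inch 'ROWS' [FORCE]. ROWS is JSON, a list of rows, each a list of 5 numbers: the closure, from -1 (fully open) to 1 (shut), then the shift along the tool's x, y, z in units of 25 mm (1.0 is 25 mm), then the turn about the tool's z in units of 0.12 rad (1.0 is 0.12 rad). A call has 1 to 20 rows; each row shifts and turns the pose as measured when the row begins, along the tool's axes as they then stand; what a row does not reach is not made up. A row lasts 1/12 s, in which the tool goes at most 41.7 mm and 7.16 degrees, less where a joint would pass 70% of its speed; a pose out of reach is approached as far as the arm can. A call with a number of a shift or a turn outside -1 to 1 is refused whole. A call with a gripper value outside its range is refused whole. The fingers move at their own pace and stop on an object; FORCE is the grip in N (left out, the last holds). Time passes only in rows, so rows that do not move let the fingers close. It gives the time, the measured TCP pose, the force and the opening at its end, in the units of the state.
- sense(): the state, without advancing time (a new reading comes with each control period).
- grab_frame(name): name is "scene" or "top" or "wrist"; returns a dict with "pixels" (420x560x3 uint8, red, green, blue), "camera_matrix" (3x3 intrinsics, pixels), "k1" (the pictures are not rectified: a ray, as slopes to the right and down, at radius r is drawn at 1 + k1 r^2 times it, then the intrinsics apply), "R" (3x3) and "t" (3): a world point X has camera coordinates R X + t. Camera axes: x right, y down, z forward; pixel columns grow to the right and rows downward; lengths in mm; the calibration is good to about 2 mm. A picture is of the moment at which its call begins. There is no depth.
- close_job(): hands the job in, once; it reports no verdict.
The state is a dict: "time_s": time; "joint_pos": joint angles; "qvel": joint speeds; "joint_efforts": joint torques, N m; "tool_pos": TCP position; "eef_rot": TCP orientation; "contact_force": force on the tool from outside, world axes, zero at the start; "torque": the same for the moment, N m; "gripper_width": finger opening in mm.
Only numpy, scipy, OpenCV 4.12 (cv2) and the standard library are available. Lean on these libraries where they do the work, as an engineer would, in place of code of your own. Each camera call takes 0.05 s, during which the arm holds its last target. There are 200 camera calls.

## Task

Set the tile-cutting board for its next batch: without gripping anything, push the sliding stop along its rail with a fingertip until its spring tip clicks into the gap between the two upright rollers of the catch, and do not drive it on past the catch. Then press the black locking pin on top of the stop fully down and leave the stop sitting in the catch. Do not drag the stop by its pin or shove it hard, and leave the tiles, stamps and plaster mould where they stand.

Things in the scene. Friction and masses are not known exactly. Their poses are not given: they have to be found in the camera images.
- board: Plywood tile-cutting board, 200 (its x) x 480 (its y) x 18 mm, fixed to the table. Origin: centre of its underside; z up. A fixed aluminium rail, 24 mm wide, 440 mm long, runs along its y at board x = -30 mm; rail top 30 mm (end caps 31 mm) above the table. Board +y is the direction in which to push the stop (about world +y, turned up to 0.22 rad).
- stop (a joint): Travel of the stop along the rail (m): 0 at the -y end, grows along board +y, limit 0.29. The stop is a wooden block with metal end plates, captive on the rail, 92 mm across the rail (x), 90 along it (y), its top 62 to 63 mm above the table (64.5 at the brass ring round the pin). About 1.5 N of friction. It starts on the -y side of the catch, 110 mm or more away.
- stop_push_face (a point): Centre of the stop's flat upright end plate that faces board -y, over the rail, 42 mm above the table; the face is 92 mm wide and 42 mm high. Pushing here along board +y moves the stop. Axes parallel to the board's.
- stop_ball (a point): On the stop: centre of the round tip (radius 4 mm) of its spring plunger, which sticks out of a brass barrel towards board +x, half-way along the stop (45 mm ahead of the push face, 70 mm in x from the stop's middle), 42 mm above the table. Given for the plunger fully out; moves with the stop.
- catch_gap (a point): Centre of the gap between the catch's two upright rollers, 42 mm above the table; axes parallel to the board's. With the stop home in the catch, stop_ball and catch_gap have the same board y (within about 1 mm); in x the tip then stands about 10 mm short of the gap's centre.
- catch: Dark steel block, 36 x 60 x 10 mm, fixed on the board at board x = +48 mm, its place along y varying, with two upright steel rollers (radius 9 mm, axes 16 mm apart in y), top 50 mm above the table. The push rises to about 4 to 7 N from 18 mm before the gap to 8 mm before it; then the stop springs ahead into the gap and the push falls away. About 6 N drives it out beyond.
- lock_pin_top (a point): Centre of the flat top of the locking pin, a black round button 24 mm across in the middle of the stop's top; when up it stands 78.5 mm above the table. It moves with the stop and the pin. Pressed straight down.
- lock_pin (a joint): Travel of the locking pin (m): 0 up (always so at the start), 0.008 fully down. A stiff slide, about 3 N of friction, no spring: it stays where it is left.
- test_tile_2: Bystander, loose: small L-shaped test tile, 30x38x50 mm, standing on the board beyond the far end of the stop's path. Origin: centre of its underside.
- stamp_1: Bystander, loose: turned wooden stamp, 19 mm wide, 54 mm tall, upright on the board beyond the far end of the stop's path. Origin: centre of its underside.
- stamp_2: Bystander, loose: terracotta stamp, 19 mm wide, 54 mm tall, upright on the table behind the board. Origin: centre of its underside.
- test_tile_3: Bystander, loose: small L-shaped test tile, 30x38x59 mm, on the table in front of the board, farther to the right (board -y) than test_tile_1. Origin: centre of its underside.
- test_tile_1: Bystander, loose: small L-shaped test tile, 30x38x56 mm, on the table in front of the board. Origin: centre of its underside.
- sprig_mould: Bystander, loose: white plaster block with a round hollow, 52x70x31 mm, on the table behind the board. Origin: centre of its underside.

How it is judged:
By the outcome, as a careful person would: the job done as asked, in the order asked, and still so for the second after the job is handed in, with the robot touching nothing.
It also fails if it takes over 58 s, if anything falls off the work surface, if the arm or the gripper's body presses on something with over 40 N, if the wrist force passes 120 N, or if a joint passes its speed limit or range.

## Working session

There is one attempt and no reset: what is moved stays moved. The work goes in short steps, Python scripts to look and compute and a shell command to move; the robot and the scene stay as the last step left them, time stands still between calls to the robot, and variables do not carry over. Pictures are saved under pics/ and viewed, about 8 in all and at most 12, crops included, and the job is handed in when it is done.

```bash
mkdir -p pics
cat > h.py <<'E'
from workcell import *
import numpy as np, cv2
def ray(f,u,v):
    K=f["camera_matrix"];p=np.array([(u-K[0][2])/K[0][0],(v-K[1][2])/K[1][1]]);q=p.copy()
    for _ in range(20): q=p/(1+f["k1"]*(q@q))
    R=np.array(f["R"]);return -R.T@np.array(f["t"]), R.T@np.array([q[0],q[1],1])
def on(f,u,v,z):
    c,d=ray(f,u,v);return c+d*(z-c[2])/d[2]
def proj(f,X):
    c=np.array(f["R"])@np.array(X,float)+np.array(f["t"]);q=c[:2]/c[2];q=q*(1+f["k1"]*(q@q));K=f["camera_matrix"]
    return np.array([K[0][0]*q[0]+K[0][2],K[1][1]*q[1]+K[1][2]])
E
python3 - <<'E'
from h import *
for n in("top","scene"):
    f=grab_frame(n);cv2.imwrite(f"pics/{n}0.png",f["pixels"][:,:,::-1]);np.save(f"{n}0.npy",f,allow_pickle=True)
    print(n,ray(f,280,210))
s=sense();print(s)
E
```

```text
top (array([346.076685  ,  58.22574132, 918.24873464]), array([ 0.22842107, -0.00905505, -0.97374528]))
scene (array([-139.56201567,  512.83415922,  515.13571416]), array([ 0.74877797, -0.47541442, -0.46197357]))
{'time_s': 0.1, 'joint_pos': array([-1.39840794e+00,  3.13375236e-01,  1.49836731e+00,  3.06524018e-05,
        1.33102440e+00, -2.23400453e-01]), 'qvel': array([-0.00022874, -0.00054587, -0.00105701, -0.00062122, -0.00092596,
        0.00012021]), 'joint_efforts': array([ 2.13878928e-03, -4.12902224e+01, -2.60140800e+01, -2.36437663e-04,
        3.04632107e-03,  4.47867919e-06]), 'tool_pos': array([ 202.3605243 , -484.17590924,  230.79960254]), 'eef_rot': array([-3.07912931e+00, -6.17411827e-01, -9.37569203e-05]), 'contact_force': array([-1.18710977,  0.13797504,  0.5826426 ]), 'torque': array([-0.03266949, -0.02346889,  0.03880388]), 'gripper_width': 85.38437134815683}
```

View pics/top0.png

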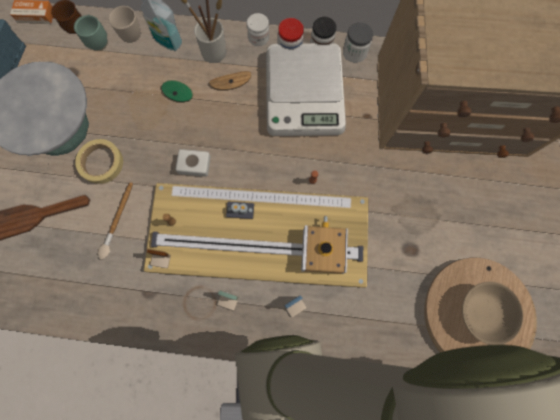

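View pics/scene0.png

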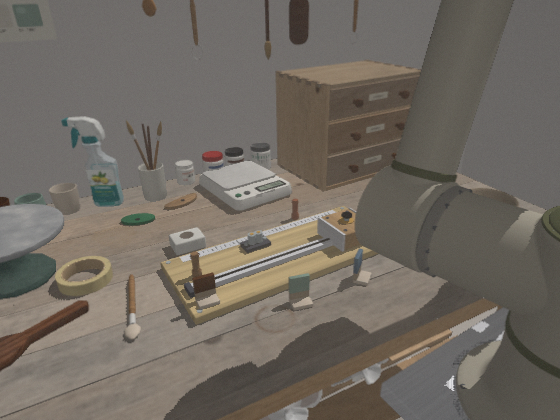

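Top view: the board spans (150,185)–(368,285) and +y points left. The pin is at about (326,248) and the catch at about (240,210). Next I'll measure these more closely.

Run:
```python
from h import *
f=np.load("top0.npy",allow_pickle=True).item();im=f["pixels"][:,:,::-1]
c=cv2.resize(im[180:290,145:375],None,fx=3.4,fy=3.4,interpolation=cv2.INTER_CUBIC);cv2.imwrite("pics/crop1.png",c)
g=im.max(2)
# dark blobs
n,l,s,ce=cv2.connectedComponentsWithStats((g[180:290,145:375]<75).astype(np.uint8))
for i in range(1,n):
    if s[i,4]>12: print(s[i],ce[i]+[145,180],on(f,*(ce[i]+[145,180]),31).round(1))
h=cv2.cvtColor(im,cv2.COLOR_BGR2HSV);m=((h[...,0]>17)&(h[...,0]<30)&(h[...,1]>110)&(h[...,2]>90)).astype(np.uint8)
m=cv2.morphologyEx(m,cv2.MORPH_CLOSE,np.ones((25,25)))
cs=max(cv2.findContours(m,0,2)[0],key=cv2.contourArea);b=cv2.boxPoints(cv2.minAreaRect(cs));
w=np.array([on(f,*p,18)[:2] for p in b]);print(b,w,[np.linalg.norm(w[i]-w[i-1]) for i in range(4)],[np.arctan2(*(w[i]-w[i-1])) for i in range(4)])
```

```text
[81 26 26 12 92] [234.64130435 213.48913043] [542.9 148.6  31. ]
[175  63  11  10  84] [325.29761905 247.54761905] [475.2 -49.5  31. ]
[145  68  12   3  26] [296.23076923 248.65384615] [470.6  12.6  31. ]
[ 6 73 10  3 14] [155.35714286 254.07142857] [448.2 312.7  31. ]
[[145.3981  271.42966]
 [150.92065 184.90982]
 [369.7949  198.88052]
 [364.27234 285.40036]] [[ 411.67122959  334.04131606]
 [ 604.90722761  342.64151782]
 [ 589.95199676 -150.29378773]
 [ 398.8104056  -134.73959987]] [np.float64(468.95729862777205), np.float64(193.42728453122675), np.float64(493.1621177568662), np.float64(191.7734096000472)] [np.float64(0.027427735226541936), np.float64(1.526319468708638), np.float64(-3.1112628219963705), np.float64(-1.4896000228001463)]
```

View pics/crop1.png

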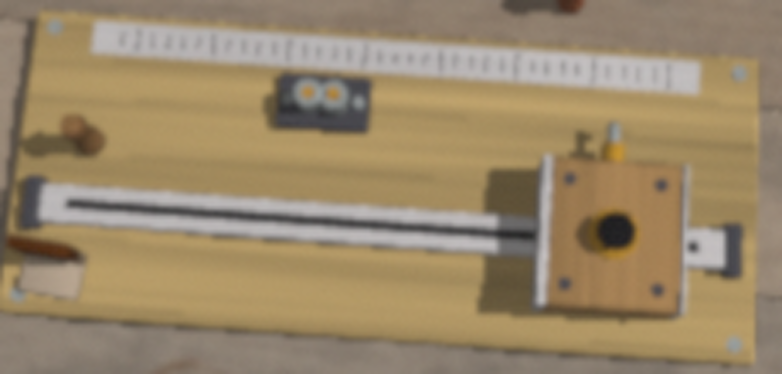

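The crop shows the end caps at (32,203) and (733,251), the rollers at (308,93) and (334,95), the pin at (616,230) and the ball at (614,127).

Run:
```python
from h import *
f=np.load("top0.npy",allow_pickle=True).item()
P=lambda x,y,z:on(f,145+(x+.5)/3.4-.5,180+(y+.5)/3.4-.5,z)[:2]
a=P(32,203,31);b=P(733,251,31);d=(a-b)/np.linalg.norm(a-b);print("caps",a,b,np.linalg.norm(a-b),"yaw",np.arctan2(-d[0],d[1]))
ex=np.array([d[1],-d[0]]);mid=(a+b)/2
for n,x,y,z in[("r1",308,93,50),("r2",334,95,50),("pin",616,230,78.5),("ball",614,127,46),("ballside",614,145,42),("s1",570,178,62.5),("s2",661,185,62.5),("s3",565,284,62.5),("s4",657,290,62.5),("faceTop -y a",688,168,63),("b",682,314,63),("stamp1",72,126,72),("brd TL",40,13,18),("brd TR",758,60,18),("BL",3,312,18),("BR",752,362,18)]:
    p=P(x,y,z);print(n,p.round(1),"railframe x,y",((p-mid)@ex).round(1),((p-mid)@d).round(1))
from scipy.spatial.transform import Rotation as R
print(R.from_rotvec(sense()["eef_rot"]).as_matrix().round(3))
```

```text
caps [479.66909472 318.70955265] [ 464.99032418 -124.33564474] 443.2882958479181 yaw -0.03311942710892087
r1 [552.9 146.2] railframe x,y 78.9 51.6
r2 [552.2 129.8] railframe x,y 78.8 35.2
pin [468.8 -44.8] railframe x,y 1.2 -142.1
ball [538.7 -47.2] railframe x,y 71.2 -142.1
ballside [528.  -47.8] railframe x,y 60.5 -143.0
s1 [502.2 -18.4] railframe x,y 33.7 -114.6
s2 [499.8 -74.2] railframe x,y 33.1 -170.4
s3 [437.4 -16.3] railframe x,y -31.1 -114.6
s4 [435.7 -71.7] railframe x,y -31.0 -170.0
faceTop -y a [510.8 -90.8] railframe x,y 44.7 -186.6
b [421.8 -86.6] railframe x,y -44.4 -185.4
stamp1 [521.8 287.1] railframe x,y 43.1 191.4
brd TL [608.7 330.6] railframe x,y 128.6 237.8
brd TR [ 593.5 -145.4] railframe x,y 129.1 -238.4
BL [411.7 333.8] railframe x,y -68.4 234.4
BR [ 397.4 -138. ] railframe x,y -67.1 -237.6
[[ 0.923  0.386 -0.   ]
 [ 0.386 -0.923  0.001]
 [ 0.    -0.001 -1.   ]]
```

```bash
cat > st.py <<'E'
from h import *
from scipy.spatial.transform import Rotation as R
s=sense();M=R.from_rotvec(s["eef_rot"]).as_matrix();d=np.array([.0331,.99945]);ex=np.array([.99945,-.0331])
m=np.array([472.33,97.19]);p=s["tool_pos"]
print("t",s["time_s"].__round__(2),"p",p.round(1),"rail x,y",((p[:2]-m)@ex).round(1),((p[:2]-m)@d).round(1),"yaw",np.arctan2(M[1,0],M[0,0]).round(4),"F",s["contact_force"].round(2),"w",round(s["gripper_width"],1))
E
python3 -m inch '[[1,0,0,0,0.9],[1,0,0,0,0.9],[1,0,0,0,0.9],[1,0,0,0,0.9],[1,0,0,0,0]]' 40; python3 st.py
```

```text
time_s: 0.52
tool_pos: [202.2, -483.4, 229.0]
eef_rot: [-3.135, 0.087, 0.002]
contact_force: [0.2, -0.2, -0.7]
gripper_width: 25.5
t 0.52 p [ 202.2 -483.4  229. ] rail x,y -250.7 -589.2 yaw -0.0555 F [ 0.2  -0.24 -0.71] w 25.5
```

```bash
python3 -m inch '[[1,0.6,-0.9,0.2,-0.18],[1,0.65,-0.9,0.2,0],[1,0.65,-0.9,0.2,0],[1,0.65,-0.9,0.2,0],[1,0.65,-0.9,0.2,0],[1,0.65,-0.9,0.2,0],[1,0.65,-0.9,0.2,0],[1,0.65,-0.9,0.2,0],[1,0.65,-0.9,0.2,0],[1,0.65,-0.9,0.2,0],[1,0.65,-0.9,0.2,0],[1,0.65,-0.9,0.2,0],[1,0.65,-0.9,0.2,0],[1,0.65,-0.9,0.2,0],[1,0,0,0,0]]'; python3 st.py
```

```text
time_s: 1.77
tool_pos: [439.6, -155.7, 154.5]
eef_rot: [-3.134, -0.028, 0.006]
contact_force: [-0.1, -0.1, -0.1]
gripper_width: -0.2
t 1.77 p [ 439.6 -155.7  154.5] rail x,y -24.3 -253.8 yaw 0.018 F [-0.11 -0.06 -0.13] w -0.2
```

```bash
python3 -m inch '[[1,0.5,-0.5,0,0.4],[1,0.5,-0.4,0,0],[1,0,0,0.6,0],[1,0,0,0.8,0],[1,0,0,0.8,0],[1,0,0,0.8,0],[1,0,0,0.8,0],[1,0,0,0,0]]'; python3 st.py
```

```text
time_s: 2.43
tool_pos: [465.7, -132.0, 56.4]
eef_rot: [-3.136, 0.003, 0.004]
contact_force: [-0.8, 0.7, -0.8]
gripper_width: 0.4
t 2.43 p [ 465.7 -132.    56.4] rail x,y 0.9 -229.3 yaw -0.0017 F [-0.84  0.67 -0.75] w 0.4
```

```bash
python3 -m inch '[[1,0,0,0.3,0.26],[1,0,0,0.3,0],[1,0,0,0,0]]'; python3 st.py; python3 -m inch '[[1,0,-0.2,0,0],[1,0,-0.2,0,0],[1,0,0,0,0]]';python3 st.py
python3 - <<'E'
from h import *
f=grab_frame("scene");cv2.imwrite("pics/s1.png",f["pixels"][:,:,::-1])
f=grab_frame("wrist");cv2.imwrite("pics/w1.png",f["pixels"][:,:,::-1])
E
```

```text
time_s: 2.68
tool_pos: [465.6, -133.0, 41.9]
eef_rot: [-3.135, 0.044, 0.004]
contact_force: [0.1, -0.4, -0.1]
gripper_width: 0.2
t 2.68 p [ 465.6 -133.    41.9] rail x,y 0.9 -230.3 yaw -0.0279 F [ 0.15 -0.35 -0.11] w 0.2
time_s: 2.93
tool_pos: [466.6, -123.0, 43.9]
eef_rot: [-3.137, 0.039, 0.001]
contact_force: [-0.2, 0.3, 0.5]
gripper_width: 0.2
t 2.93 p [ 466.6 -123.    43.9] rail x,y 1.6 -220.2 yaw -0.025 F [-0.2   0.28  0.47] w 0.2
```

View pics/w1.png

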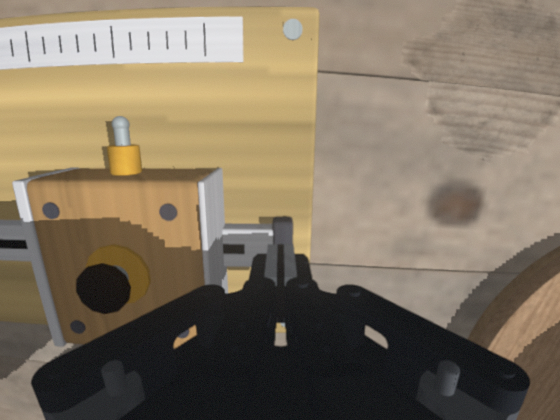

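The wrist view shows the shut fingertips behind the -y face (about (215,225)) and over the rail. Contact next.

```bash
for i in 1 2 3; do python3 -m inch '[[1,0,-0.16,0,0],[1,0,-0.16,0,0]]'|grep zzz;python3 st.py;done; python3 -m inch '[[1,0,-0.2,0,0],[1,0,-0.2,0,0],[1,0,-0.2,0,0],[1,0,-0.2,0,0],[1,0,-0.2,0,0],[1,0,-0.2,0,0]]'|grep zzz;python3 st.py
```

```text
t 3.2 p [ 467.2 -115.6   44.5] rail x,y 2.0 -212.8 yaw -0.0256 F [-0.02  0.26  0.98] w -0.1
t 3.37 p [ 467.5 -106.8   44.7] rail x,y 2.0 -204.0 yaw -0.0255 F [-0.76 -0.46  0.52] w 0.2
t 3.53 p [467.8 -97.9  44.8] rail x,y 1.9 -195.2 yaw -0.025 F [ 0.92 -1.38 -1.4 ] w -0.1
t 4.03 p [468.9 -65.2  44.8] rail x,y 2.0 -162.4 yaw -0.0249 F [-0.11 -2.72 -0.81] w -0.1
```

```bash
python3 -m inch '[[1,0,-0.2,0,0],[1,0,-0.2,0,0],[1,0,-0.2,0,0],[1,0,-0.2,0,0],[1,0,-0.2,0,0],[1,0,-0.2,0,0],[1,0,-0.2,0,0],[1,0,-0.2,0,0],[1,0,-0.2,0,0],[1,0,-0.2,0,0],[1,0,-0.2,0,0],[1,0,-0.2,0,0],[1,0,-0.2,0,0],[1,0,-0.2,0,0],[1,0,-0.1,0,0],[1,0,0,0,0]]'|grep zzz;python3 st.py
python3 - <<'E'
from h import *
f=grab_frame("wrist");cv2.imwrite("pics/w2.png",f["pixels"][:,:,::-1]);f=grab_frame("top");np.save("top2.npy",f,allow_pickle=True);im=f["pixels"][:,:,::-1]
cv2.imwrite("pics/t2.png",cv2.resize(im[180:290,145:375],None,fx=3.4,fy=3.4,interpolation=cv2.INTER_CUBIC))
E
```

```text
t 5.37 p [471.1  16.3  45.3] rail x,y 1.5 -80.9 yaw -0.0238 F [-0.06 -1.43  0.25] w -0.2
```

View pics/t2.png

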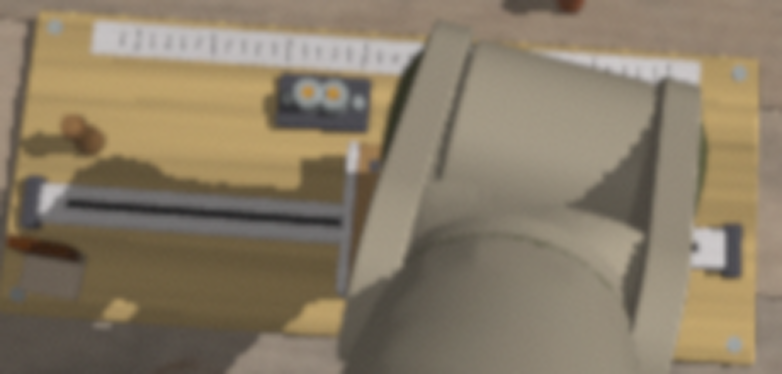

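Run:
```python
from h import *
f=np.load("top2.npy",allow_pickle=True).item()
d=np.array([.0331,.99945]);m=np.array([472.33,97.19])
for x,y in[(548,156),(538,304),(353,145),(343,292)]:
    p=on(f,145+(x+.5)/3.4-.5,180+(y+.5)/3.4-.5,63)[:2];print(p,(p-m)@d)
```

```text
[515.33351142  -4.67964967] -100.39020513040973
[ 4.24872847e+02 -2.20753192e-01] -98.92800903541057
[517.96224755 115.32445905] 19.63491249287889
[427.92504786 116.86295752] 18.192333478172937
```

The stop has travelled about 118 mm, so about 67 mm remain to the gap. I expect the snap near TCP rail y of -22.

```bash
python3 -m inch '[[1,0,-0.2,0,0],[1,0,-0.2,0,0],[1,0,-0.2,0,0],[1,0,-0.2,0,0],[1,0,-0.2,0,0],[1,0,-0.15,0,0],[1,0,-0.1,0,0],[1,0,0,0,0]]'|grep zzz;python3 st.py; for i in 1 2 3; do python3 -m inch '[[1,0,-0.08,0,0]]'|grep zzz;python3 st.py;done
```

```text
t 6.13 p [471.9  50.1  45.3] rail x,y 1.2 -47.1 yaw -0.0249 F [ 0.92 -1.77 -1.45] w -0.1
t 6.22 p [472.   52.2  45.3] rail x,y 1.1 -45.0 yaw -0.0248 F [ 0.53 -1.89 -0.44] w -0.4
t 6.3 p [472.1  54.3  45.3] rail x,y 1.1 -42.9 yaw -0.0249 F [-0.01 -1.83 -0.95] w 0.0
t 6.38 p [472.1  56.4  45.3] rail x,y 1.1 -40.8 yaw -0.0251 F [ 1.61 -1.06 -0.3 ] w -0.1
```

```bash
for i in 1 2 3 4 5; do python3 -m inch '[[1,0,-0.08,0,0]]'|grep zzz;python3 st.py;done
```

```text
t 6.47 p [472.2  58.5  45.3] rail x,y 1.2 -38.7 yaw -0.0252 F [ 2.06 -2.96 -0.12] w 0.1
t 6.55 p [472.3  60.6  45.3] rail x,y 1.2 -36.6 yaw -0.0254 F [ 1.05 -2.09 -0.86] w 0.2
t 6.63 p [472.3  62.8  45.3] rail x,y 1.1 -34.4 yaw -0.0256 F [ 0.23 -1.52  0.18] w 0.0
t 6.72 p [472.4  64.9  45.3] rail x,y 1.2 -32.2 yaw -0.0255 F [-0.16 -5.27 -0.26] w -0.2
t 6.8 p [472.5  66.8  45.3] rail x,y 1.2 -30.4 yaw -0.0253 F [ 0.65 -6.07  0.16] w -0.2
```

```bash
for i in 1 2 3; do python3 -m inch '[[1,0,-0.07,0,0]]'|grep zzz;python3 st.py;done
```

```text
t 6.88 p [472.5  68.4  45.3] rail x,y 1.2 -28.8 yaw -0.0251 F [ 1.32 -4.15 -1.08] w -0.1
t 6.97 p [472.6  70.   45.3] rail x,y 1.2 -27.2 yaw -0.025 F [ 0.94 -4.6   0.28] w 0.2
t 7.05 p [472.7  71.7  45.3] rail x,y 1.2 -25.4 yaw -0.025 F [ 1.08 -3.64 -0.09] w -0.2
```

```bash
for i in 1 2; do python3 -m inch '[[1,0,-0.06,0,0]]'|grep zzz;python3 st.py;done;  python3 -m inch '[[1,0,0,0,0]]'|grep zzz;python3 st.py
```

```text
t 7.13 p [472.7  73.4  45.3] rail x,y 1.2 -23.7 yaw -0.025 F [ 0.11 -1.7  -0.81] w -0.1
t 7.22 p [472.8  75.2  45.3] rail x,y 1.2 -22.0 yaw -0.0252 F [ 1.87 -0.25 -0.26] w -0.2
t 7.3 p [472.7  75.7  45.3] rail x,y 1.1 -21.5 yaw -0.0251 F [ 0.3  -0.95  0.57] w 0.2
```

The force dropped from 6 N to about 0 near −23, as expected for the snap. Back off, rise and look.

```bash
python3 -m inch '[[1,0,0.4,0,0],[1,0,0.4,0,0],[1,0,0,-0.5,0],[1,0,0,-0.8,0],[1,0,0,-0.8,0],[1,0,0,-0.8,0],[1,0,0,-0.8,0],[1,0,0,0,0]]'|grep zzz;python3 st.py
python3 - <<'E'
from h import *
f=grab_frame("wrist");cv2.imwrite("pics/w3.png",f["pixels"][:,:,::-1]);np.save("w3.npy",f,allow_pickle=True)
d=np.array([.0331,.99945]);ex=np.array([.99945,-.0331]);m=np.array([472.33,97.19])
for n,x,y,z in[("pin",.9,43.4,78.5),("ball",70.9,43.4,46),("gap",78.8,43.4,50)]: print(n,proj(f,[*(m+ex*x+d*y),z]))
E
```

```text
t 7.97 p [469.5  50.2 140.1] rail x,y -1.2 -47.1 yaw -0.0274 F [-0.39 -0.06  0.11] w 0.0
pin [158.76274596 218.06008036]
ball [165.8672098 119.8106587]
gap [162.98914102 109.13866833]
```

View pics/w3.png

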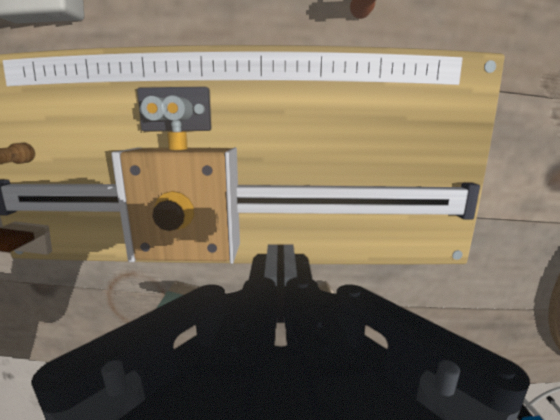

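The wrist view shows the rollers at (153,108) and (174,108), so the gap is at (163,108) as predicted. The ball is at (177,126) and the pin at (168,215), both about 8 mm short. The tip sits on the crest of the first roller and has not snapped in yet, so I'll return and nudge it further.

```bash
python3 -m inch '[[1,0.1,0,0.8,0],[1,0,0,0.8,0],[1,0,0,0.8,0],[1,0,0,0.8,0],[1,0,0,0.4,0],[1,0,0,0,0],[1,0,-0.2,0,0],[1,0,-0.2,0,0],[1,0,-0.1,0,0],[1,0,0,0,0]]'|grep zzz;python3 st.py
```

```text
t 8.85 p [467.6  60.6  40.4] rail x,y -3.5 -36.7 yaw -0.0316 F [ 0.13  0.47 -0.63] w 0.2
```

```bash
python3 -m inch '[[1,0,-0.2,0,0],[1,0,-0.2,0,0],[1,0,-0.08,0,0]]'|grep zzz;python3 st.py; for i in 1 2 3; do python3 -m inch '[[1,0,-0.06,0,0]]'|grep zzz;python3 st.py;done; python3 -m inch '[[1,0,0,0,0]]'|grep zzz;python3 st.py
```

```text
t 9.1 p [468.8  73.7  41.8] rail x,y -2.8 -23.6 yaw -0.0315 F [ 0.08 -0.29 -0.3 ] w 0.3
t 9.18 p [469.   75.7  42. ] rail x,y -2.7 -21.6 yaw -0.031 F [-0.22 -0.92 -0.07] w -0.2
t 9.27 p [469.   77.5  42.2] rail x,y -2.6 -19.8 yaw -0.0306 F [-0.45 -0.51 -0.36] w -0.1
t 9.35 p [469.1  79.2  42.2] rail x,y -2.6 -18.1 yaw -0.0304 F [-0.25 -0.1  -0.68] w -0.3
t 9.43 p [469.1  79.4  42.3] rail x,y -2.6 -17.9 yaw -0.0302 F [ 0.24 -1.07  0.33] w -0.0
```

Run:
```python
from h import *
f=grab_frame("wrist");cv2.imwrite("pics/w4.png",f["pixels"][:,:,::-1])
d=np.array([.0331,.99945]);ex=np.array([.99945,-.0331]);m=np.array([472.33,97.19])
for s in (-8,-4,0): print(s,[proj(f,[*(m+ex*x+d*(43.4+s)),z]).round(0) for x,z in[(.9,78.5),(70.9,46),(78.8,50)]])
```

```text
-8 [array([154., 291.]), array([165., 116.]), array([160.,  98.])]
-4 [array([144., 291.]), array([156., 117.]), array([151.,  98.])]
0 [array([135., 291.]), array([148., 117.]), array([142.,  98.])]
```

View pics/w4.png

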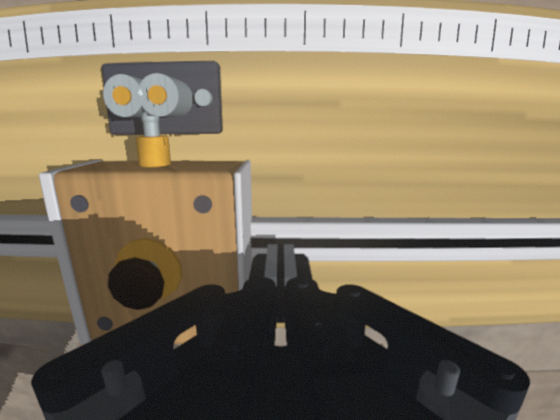

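The wrist view shows the pin at (136,284), against 135 predicted for home. The rollers are at (121,96) and (158,96), with the tip seated between them, so the stop is home. Next I retreat, rise and move over the pin.

```bash
python3 -m inch '[[1,0,0.3,0,0],[1,0,0.3,0,0],[1,0,0,-0.6,0],[1,0,0,-0.8,0],[1,0,0,-0.8,0],[1,0,0,-0.6,0],[1,0.1,0,0,0],[1,0.1,-0.6,0,0],[1,0,-0.6,0,0],[1,0,-0.6,0,0],[1,0,-0.5,0,0],[1,0,0,0,0],[1,0,0,0,0]]'|grep zzz;python3 st.py
```

```text
t 10.57 p [476.3 113.7 111.1] rail x,y 3.5 16.6 yaw -0.0378 F [-1.39  0.32 -0.92] w -0.1
```

```bash
python3 -m inch '[[1,-0.05,-0.5,0,0],[1,-0.05,-0.4,0,0],[1,0,-0.1,0,0],[1,0,0,0.4,0],[1,0,0,0.2,0],[1,0,0,0,0]]'|grep zzz;python3 st.py
```

```text
t 11.07 p [474.5 136.1  92.8] rail x,y 0.9 39.0 yaw -0.0404 F [ 0.21 -0.52 -0.46] w -0.0
```

```bash
python3 -m inch '[[1,0,-0.16,0,0],[1,0,0,0,0]]'|grep zzz;python3 st.py; for i in 1 2 3; do python3 -m inch '[[1,0,0,0.12,0]]'|grep zzz;python3 st.py;done;python3 - <<'E'
from h import *
f=grab_frame("scene");im=f["pixels"][:,:,::-1];cv2.imwrite("pics/s5.png",cv2.resize(im[180:320,150:400],None,fx=3,fy=3,interpolation=2))
E
```

```text
t 11.23 p [474.4 139.6  92. ] rail x,y 0.7 42.4 yaw -0.0414 F [-0.78  0.22  0.6 ] w -0.3
t 11.32 p [474.7 139.5  89.3] rail x,y 0.9 42.4 yaw -0.0414 F [ 0.35  0.04 -1.03] w -0.2
t 11.4 p [474.7 139.5  86.2] rail x,y 1.0 42.4 yaw -0.0414 F [ 0.22 -1.29  0.42] w -0.2
t 11.48 p [474.8 139.5  83.1] rail x,y 1.1 42.3 yaw -0.0415 F [ 0.14 -0.1  -0.38] w -0.1
```

View pics/s5.png

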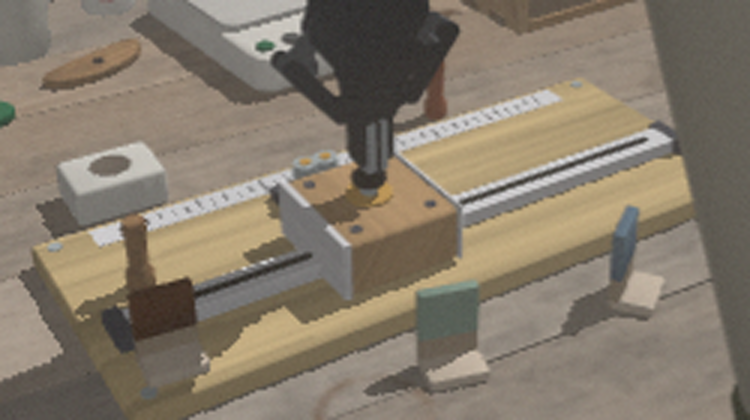

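The scene crop shows the fingertip directly above the pin, with the brass ring at about (370,185). Press down in small steps, watching the force.

```bash
for i in 1 2 3 4 5 6; do python3 -m inch '[[1,0,0,0.08,0]]'|grep zzz;python3 st.py;done
```

```text
t 11.62 p [474.5 139.4  80.4] rail x,y 0.8 42.3 yaw -0.0415 F [ 0.05 -0.54  0.22] w 0.3
t 11.7 p [474.4 139.4  78.2] rail x,y 0.7 42.3 yaw -0.0415 F [-0.8  -0.5   2.35] w -0.1
t 11.78 p [474.4 139.4  76.2] rail x,y 0.7 42.3 yaw -0.0414 F [-0.78 -1.37  2.97] w -0.3
t 11.87 p [474.4 139.4  74.1] rail x,y 0.7 42.3 yaw -0.0415 F [-1.04 -0.27  2.74] w 0.0
t 11.95 p [474.5 139.4  72.1] rail x,y 0.7 42.3 yaw -0.0414 F [-1.25  0.32  3.48] w 0.2
t 12.03 p [474.5 139.4  70.2] rail x,y 0.8 42.3 yaw -0.0414 F [-6.29 -0.92 28.78] w -0.0
```

It bottomed at z of about 70.2, with force up from 3 N to 29 N. Lift off and check.

```bash
python3 -m inch '[[1,0,0,0,0]]'|grep zzz;python3 st.py; python3 -m inch '[[1,0,0,-0.1,0],[1,0,0,-0.3,0],[1,0,0,-0.8,0],[1,0,0,-0.8,0],[1,0,0.6,0,0],[1,0,0.9,-0.2,0],[1,0,0.9,-0.2,0],[1,0,0.9,0,0],[1,0,0.9,0,0],[1,0,0.4,0,0],[1,0,0,0,0],[1,0,0,0,0]]'|grep zzz;python3 st.py
python3 - <<'E'
from h import *
f=grab_frame("wrist");cv2.imwrite("pics/w6.png",f["pixels"][:,:,::-1])
d=np.array([.0331,.99945]);ex=np.array([.99945,-.0331]);m=np.array([472.33,97.19])
for s in (-8,0): print(s,[proj(f,[*(m+ex*x+d*(43.4+s)),z]).round(0) for x,z in[(.9,78.5),(.9,70.5),(70.9,46),(78.8,50)]])
E
```

```text
t 12.12 p [474.5 139.4  70.6] rail x,y 0.8 42.3 yaw -0.0413 F [-3.42 -0.38  5.49] w -0.1
t 13.12 p [471.5  20.6 136.4] rail x,y 1.7 -76.6 yaw -0.0397 F [-0.34  0.69 -0.8 ] w -0.1
-8 [array([129., 224.]), array([134., 221.]), array([136., 125.]), array([132., 114.])]
0 [array([118., 224.]), array([124., 221.]), array([126., 125.]), array([122., 115.])]
```

View pics/w6.png

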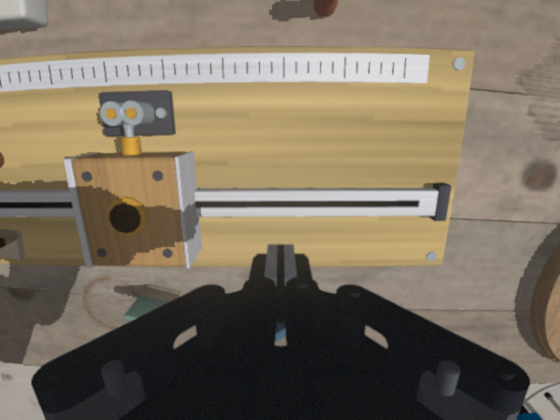

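The pin is at (125,218), matching "down and home" (124,221), and the tip is between the rollers. Handing in.

```bash
python3 -c "
from workcell import *
print(close_job())"
```

```text
the job is handed in; nothing more can be done
None
```

The stop is home in the catch with its locking pin pressed fully down, and I handed the job in at about 13 s of the 58 s allowed.

- **Push:** I pushed the stop's end plate along the rail with the shut fingertips, with no more than about 6 N read. The first push ended with the spring tip on the crest of the first roller, about 8 mm short, even though the force had already dropped. A wrist picture showed this, so I went back and nudged it about 4 mm further, and it sprang into the gap.
- **Pin:** It moved at about 3 N and bottomed at 70.2–70.6 mm above the table, which matches 8 mm of travel. The force peaked at 29 N when it hit bottom.
- **Last checks:** The final wrist picture put the pin within about 3 pixels of where it should be when down and home, and the tip sat between the rollers. The tip itself read 1–2 mm short of the gap, which is close to the limit of measurement. The arm was clear of everything.
- **Tiles, stamps and mould:** I never moved the arm against any of them, and those visible in a scene picture taken just before the pin press stood as at the start. I did not measure their positions again afterwards.

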